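# Shut the oak box: take out the bottle that fouls its lid

### The job

The lid of the oak box cannot shut because one of the three finishing bottles has been put away in it. Find which one, lift it out and stand it upright in a clear place inside the wooden bottle tray, then close the box lid fully. The low things in the box stay in it, the two bottles already in the tray stay where they stand, and no bottle may be tipped over.

Things in the scene. Friction and masses are not known exactly. Their poses are not given: they have to be found in the camera images.
- box: Oak box, 118 x 204 x 66 mm shut, fixed. Origin: centre of its underside; own x to the hinge side (back, away from the robot), y along its length, z up. Inside 98 (x) by 188 (y) mm; floor 6 mm, wall rim 55 mm above the bench. Hinge line along y at x = +57, z = 56 mm. Holds the wax tin, the bamboo ring and any one of the bottles, in a row along y about 58 mm apart, in any order.
- box_lid (a joint): Angle of the box lid, rad: 0 shut, 1.57 upright, 1.92 at most (leaning back); starts at 1.62 to 1.88. A flat board 9 mm thick without a handle, reaching 112 mm from the hinge line and 204 mm along y; its inner face passes through the hinge line. The stiff hinge (0.08 N m) holds it where it is left: push it forward from behind, then press it down from above.
- tray: Wooden bottle tray, 146 x 316 x 22 mm, fixed. Origin: centre of its underside; y along its length, z up. Floor 130 (x) by 300 (y) mm, 6 mm above the bench; rim 8 mm thick, 22 mm high. Any two of the three bottles stand in it, within 12 mm of its middle line (own x = 0); on that line there is always a clear place 65 mm or more, centre to centre, from both.
- glue_bottle: Cream glue bottle with a red cap: round body 40 mm across and 90 mm high, cap 16 mm across, 110 mm high in all, about 0.12 kg. Origin: centre of its underside, z up.
- oil_bottle: White and blue oil bottle with a dark blue cap: round body 52 mm across and 85 mm high, cap 21 mm across, 105 mm high in all, about 0.14 kg. Origin: centre of its underside, z up.
- thinner_tin: Red thinner bottle with a white cap: round body 59 mm across and 98 mm high, cap 23 mm across, 118 mm high in all, about 0.24 kg. Origin: centre of its underside, z up.
- wax_tin: Round white and yellow wax tin, 49 mm across, 40 mm high; low enough for the box. Origin: centre of its underside.
- bamboo_ring: Pale sawn bamboo ring standing on end, 44 mm across, 45 mm high; low enough for the box. Origin: centre of its underside.
Mind the look-alikes: they are no part of the job. What is shaped like the glue_bottle but turquoise is not meant.

How it is judged:
At the end, for the whole second after the job is handed in: All three bottles stand upright (within 0.1 rad) and at rest on the floor of the bottle tray, inside its rim; the two that were there already have moved less than 30 mm; the wax tin and the bamboo ring are in the oak box; its lid is shut (within 0.06 rad) (x of glue_bottle in the frame of tray between -0.048 and 0.048 m and y of glue_bottle in the frame of tray between -0.133 and 0.133 m and z of glue_bottle in the frame of tray between 0.003 and 0.011 m and angle between each of glue_bottle, oil_bottle, thinner_tin's own z axis and vertical below 0.1 rad and linear speed of each of glue_bottle, oil_bottle, thinner_tin below 0.02 m/s and x of oil_bottle in the frame of tray between -0.042 and 0.042 m and y of oil_bottle in the frame of tray between -0.127 and 0.127 m and z of oil_bottle in the frame of tray between 0.003 and 0.011 m and x of thinner_tin in the frame of tray between -0.0385 and 0.0385 m and y of thinner_tin in the frame of tray between -0.1235 and 0.1235 m and z of thinner_tin in the frame of tray between 0.003 and 0.011 m and x of wax_tin in the frame of box between -0.049 and 0.049 m and y of wax_tin in the frame of box between -0.094 and 0.094 m and z of wax_tin in the frame of box between 0 and 0.05 m and x of bamboo_ring in the frame of box between -0.049 and 0.049 m and y of bamboo_ring in the frame of box between -0.094 and 0.094 m and z of bamboo_ring in the frame of box between 0 and 0.05 m and (distance of each of glue_bottle, oil_bottle from where it was at the start of the episode below 0.03 m or distance of each of glue_bottle, thinner_tin from where it was at the start of the episode below 0.03 m or distance of each of oil_bottle, thinner_tin from where it was at the start of the episode below 0.03 m) and value of joint box_lid below 0.06 rad); the robot touches nothing.
It fails at once if a bottle is tipped over (more than 0.6 rad from upright) (angle between any of glue_bottle, oil_bottle, thinner_tin's own z axis and vertical above 0.6 rad).
It also fails if it takes over 58 s, if anything falls off the work surface, if the arm or the gripper's body presses on something with over 40 N, if the wrist force passes 120 N, or if a joint passes its speed limit or range.

### The arm

A 6-joint arm with a two-finger parallel gripper is mounted at the origin on the work surface; the furniture and walls round the work are solid. World frame = base frame: x ahead of the robot, y to its left, z up, the work surface at z = 0. Lengths are in m, angles in rad, forces in N, time in s.
With the tool pointing down it reaches from about 0.275 to 0.85 m from the base axis. Payload 5.2 kg.
Tool frame: the origin (TCP) lies between the finger pads; the fingertips stand bot.tip_reach ahead of it and the grasp point (between the pads) lies 5 mm behind it (bot.tip_reach is the distance from the TCP to the fingertips, in m); z points along the fingers, y is the line along which they close (so a half turn about z gives the same grasp; the last joint's range is limited). The gripper opens to 85 mm and grips with 20 to 120 N. Pads are 22 mm wide; open, the fingers measure 114 mm over their backs; the gripper's body (76 mm by 85 mm) begins 54 mm behind the grasp point. The pads swing forward as they close: fully open they stand 13 mm farther back than shut.
Start: joints at [-1.327, 0.259, 1.535, -0, 1.348, -0.203], TCP at [0.238, -0.496, 0.245] pointing down, gripper open.
Joint ranges: [-3.14, 3.14], [-0.91, 2.08], [0.19, 2.58], [-1.22, 4.36], [0.22, 2.71], [-3.12, 3.12]. Speed limits (rad/s): [2.57, 2.57, 3.14, 3.14, 3.14, 3.14].

### API

Orientations are given as a rotation vector (axis times angle).
In Python, from workcell import bot, capture, camera_info gives the robot as it stands.
- The arm moves only by the tool carry_out, never from a script. Its argument "moves" is a list that holds one entry, the list of rows, each a list of 7 numbers: the opening, from 0 (shut) to 1 (fully open), then the shift along the world's x, y, z in m, then the turn, a rotation vector about the world's x, y, z in degrees. In form: [[[gripper, tx, ty, tz, ax, ay, az], ...]]. A call has 1 to 8 rows; each row shifts and turns the commanded pose from where the row before left it; what a row does not reach is not made up. A row lasts 1/8 s, in which the tool goes at most 62.5 mm and 10.7 degrees, less where a joint would pass 70% of its speed; a pose out of reach is approached as far as the arm can. A call is refused whole if a number of a shift passes 0.0625 or a number of a turn 10.7, either way. A call with a gripper value outside its range is refused whole. The fingers move at their own pace and stop on an object; "squeeze" is the grip in N (left out, the last holds). Time passes only in rows, so rows that do not move let the fingers close. It gives the time, the measured TCP pose, the force, the opening and the grip force at its end, in the units of the state.
- bot.get_state(): the state, without advancing time (a new reading comes with each control period).
- capture(name): name is "side" or "top" or "wrist"; returns the picture (480x640x3 uint8, red, green, blue); there is no depth.
- camera_info(name): a dict with "intrinsics" (3x3 intrinsics, pixels), "k1" (the pictures are not rectified: a ray, as slopes to the right and down, at radius r is drawn at 1 + k1 r^2 times it, then the intrinsics apply), "R" (3x3) and "t" (3): a world point X has camera coordinates R X + t; the wrist camera has in their place "hand_eye" (4x4, takes a point from camera to tool coordinates, whose origin is the TCP and whose axes are the flange's). Camera axes: x right, y down, z forward; pixel columns grow to the right and rows downward; lengths in m; the calibration is good to about 2 mm. A picture is of the moment at which its call begins: read the wrist's pose just before it. camera_info takes no time and is no camera call.
- bot.sign_off(): hands the job in; it is judged then, once.
The state is a dict: "t": time; "q": joint angles; "joint_vel": joint speeds; "joint_torque": joint torques, N m; "eef_pos": TCP position; "orientation": TCP orientation; "contact_force": force on the tool from outside, world axes, zero at the start; "wrist_torque": the same for the moment, N m; "width": finger opening in m; "gripper_force": force on a finger pad.
Only numpy, scipy, OpenCV 4.12 (cv2) and the standard library are available. Lean on these libraries where they do the work, as an engineer would, in place of code of your own. Each camera call takes 0.05 s, during which the arm holds its last target. There are 200 camera calls.

## Working session

There is one attempt and no reset: what is moved stays moved. The work goes in short steps, Python scripts to look and compute and a tool call to move; the robot and the scene stay as the last step left them, time stands still between calls to the robot, and variables do not carry over. Pictures are saved under pics/ and viewed, at most 10 in all, crops included, and the job is handed in when it is done.

Besides the shell and the picture viewer there is one more tool, called after ">>>" by a JSON object that holds its "op" and its "data", one argument or row to a line. carry_out: Moves the arm, as the interface text tells. Its arguments: {"type":"object","properties":{"moves":{"type":"array","items":{"type":"array","items":{"type":"array","items":{"type":"number"}}}},"squeeze":{"type":"number"}},"required":["moves"]}

```bash
mkdir -p pics; ls
python3 - <<'E'
from workcell import bot,capture,camera_info
import cv2
print(bot.get_state(), bot.tip_reach)
for n in ("top","side"):
    cv2.imwrite(f"pics/{n}0.png",cv2.cvtColor(capture(n),cv2.COLOR_RGB2BGR)); print(n,camera_info(n))
print(camera_info("wrist"))
E
```

```text
pics
{'t': 0.0, 'q': array([-1.32679122e+00,  2.59331769e-01,  1.53608537e+00,  9.29416993e-06,
        1.34797512e+00, -2.02774988e-01]), 'joint_vel': array([-0.00114671, -0.0011149 ,  0.00127878, -0.00084165, -0.00132011,
        0.00086796]), 'joint_torque': array([-1.68225168e-03, -4.46039557e+01, -2.90578043e+01, -5.43546175e-04,
        1.16282195e-02,  8.21650929e-06]), 'eef_pos': array([ 0.23754966, -0.4955065 ,  0.24447978]), 'orientation': array([-3.06177648e+00, -6.95576284e-01,  4.40132599e-05]), 'contact_force': array([-0.56934903, -0.41746216,  1.16164516]), 'wrist_torque': array([-0.027267  ,  0.01384552,  0.05164093]), 'gripper_force': 0.0, 'width': 0.08556637143426254} 0.014
top {'intrinsics': array([[497.01861328,   0.        , 320.40109773],
       [  0.        , 497.01861328, 234.00798885],
       [  0.        ,   0.        ,   1.        ]]), 'k1': 0.0008400053652251142, 'R': array([[ 0.01621189, -0.99986742, -0.00152119],
       [-0.97676217, -0.01551204, -0.21376396],
       [ 0.21371203,  0.00495136, -0.97688416]]), 't': array([-0.04630529,  0.5628791 ,  0.9363
[... 264 characters left out ...]
       [-0.16614377,  0.59090873, -0.78944482],
       [ 0.21187429, -0.76048257, -0.61382046]]), 't': array([0.53295337, 0.15863893, 1.17505507])}
{'intrinsics': array([[376.17025092,   0.        , 323.26514727],
       [  0.        , 376.17025092, 239.47034847],
       [  0.        ,   0.        ,   1.        ]]), 'k1': -0.007620608997813924, 'hand_eye': array([[-6.10613681e-04, -9.62786149e-01, -2.70263685e-01,
         6.85821792e-02],
       [ 9.99999101e-01, -2.65292618e-04, -1.31424640e-03,
         2.63249878e-04],
       [ 1.19363927e-03, -2.70264244e-01,  9.62785445e-01,
        -1.28693077e-01],
       [ 0.00000000e+00,  0.00000000e+00,  0.00000000e+00,
         1.00000000e+00]])}
```

View pics/top0.png

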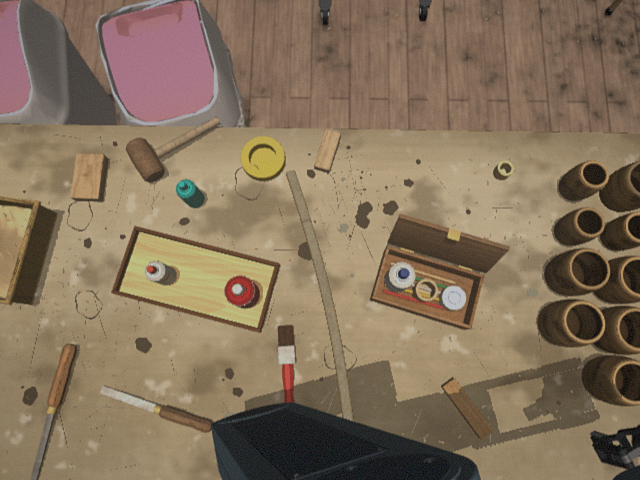

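View pics/side0.png

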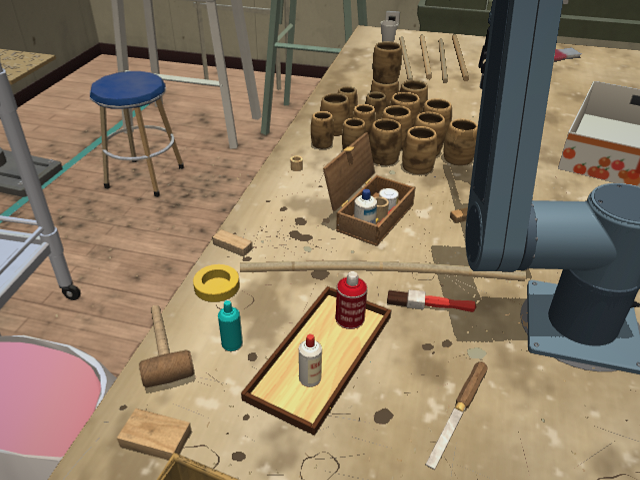

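Top view: the oil bottle (white/blue, blue cap, ~(402,275)) is in the box, next to the ring (427,290) and the wax tin (454,297). The glue bottle (155,271) and red thinner (241,291) stand in the tray. The turquoise look-alike (188,192) is outside it. I'll confirm with an enlarged crop.

Run:
```python
import cv2,numpy as np
im=cv2.imread("pics/top0.png")
a=cv2.resize(im[205:335,360:520],None,fx=4.5,fy=4.5,interpolation=cv2.INTER_CUBIC)
b=cv2.resize(im[220:340,105:290],None,fx=4.3,fy=4.3,interpolation=cv2.INTER_CUBIC)
cv2.imwrite("pics/box.png",a);cv2.imwrite("pics/tray.png",b)
```

```text
(no output)
```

View pics/box.png

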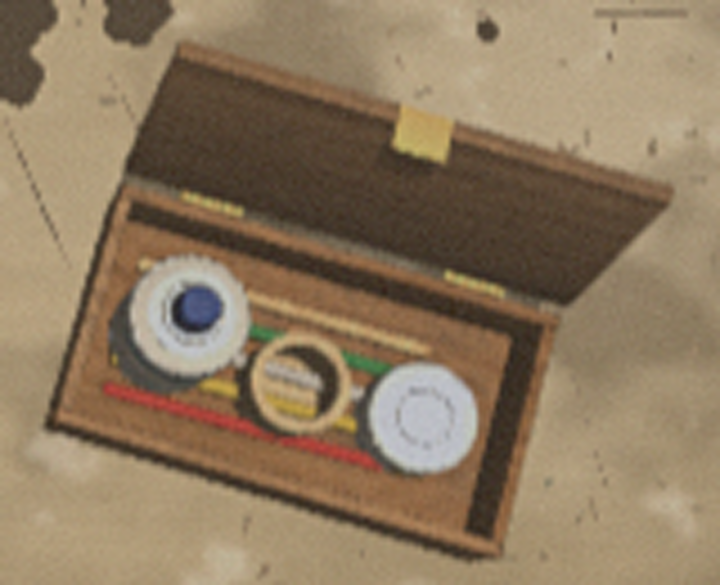

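View pics/tray.png

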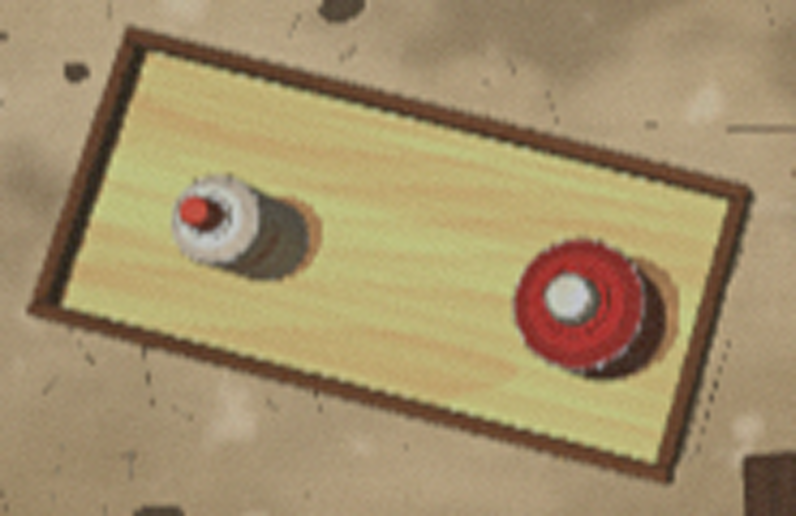

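Crops: the oil bottle is confirmed in the box by its blue cap at (199,308) in the crop. The ring is at (300,383) and the tin at (422,418). In the tray crop, glue is at (217,220) and thinner at (580,305), and the gap between them is the clear place.

```bash
cat > h.py <<'E'
import numpy as np,cv2
from workcell import bot,capture,camera_info
from scipy.spatial.transform import Rotation as Ro
def ray(ci,uv):
    K=ci["intrinsics"];d=np.linalg.inv(K)@[uv[0],uv[1],1.];r=d[:2].copy();x=r.copy()
    for _ in range(8): x=r/(1+ci["k1"]*(x@x))
    return np.array([x[0],x[1],1.])
def at(ci,uv,z):
    R,t=ci["R"],ci["t"];c=-R.T@t;d=R.T@ray(ci,uv);return c+d*(z-c[2])/d[2]
def proj(ci,X):
    c=ci["R"]@np.asarray(X)+ci["t"];s=c[:2]/c[2];s=s*(1+ci["k1"]*(s@s));K=ci["intrinsics"];return K[:2,:2]@s+K[:2,2]
def fit(P,L):
    P=np.array(P)[:,:2];L=np.array(L);p=P.mean(0);l=L.mean(0);H=(L-l).T@(P-p)
    a=np.arctan2(H[0,1]-H[1,0],H[0,0]+H[1,1]);R=np.array([[np.cos(a),-np.sin(a)],[np.sin(a),np.cos(a)]]);o=p-R@l
    return o,a,np.linalg.norm(P-(L@R.T+o),axis=1)
E
python3 - <<'E'
from h import *
np.set_printoptions(precision=4,suppress=True)
ci=camera_info("top");cs=camera_info("side")
b=lambda u,v,z:at(ci,(360+(u+.5)/4.5-.5,205+(v+.5)/4.5-.5),z)
t=lambda u,v,z:at(ci,(105+(u+.5)/4.3-.5,220+(v+.5)/4.3-.5),z)
bo,ba,br=fit([b(125,190,.055),b(556,318,.055),b(500,552,.055),b(50,425,.055)],[(.059,.102),(.059,-.102),(-.059,-.102),(-.059,.102)])
to,ta,tr=fit([t(128,30,.022),t(750,190,.022),t(668,480,.022),t(32,308,.022)],[(.073,.158),(.073,-.158),(-.073,-.158),(-.073,.158)])
print("box",bo,ba,br,"tray",to,ta,tr)
rot=lambda a:np.array([[np.cos(a),-np.sin(a)],[np.sin(a),np.cos(a)]])
for n,f,l,o,a in [("oil",b,[(189,315,.091),(199,308,.111)],bo,ba),("ring",b,[(300,383,.051)],bo,ba),("tin",b,[(422,418,.046)],bo,ba),("glue",t,[(217,220,.096),(200,212,.116)],to,ta),("thin",t,[(580,305,.104),(570,297,.124)],to,ta)]:
  for p in l:
    X=f(*p);print(n,X,"local",rot(a).T@(X[:2]-o),"side px",proj(cs,X))
# lid angle
from scipy.optimize import minimize_scalar
def X(th,y): # inner tip
    l=np.array([.057-.112*np.cos(th),y]);w=rot(ba)@l+bo;return np.array([*w,.056+.112*np.sin(th)])
px=[(360+180/4.5,205+47/4.5),(360+670/4.5,205+192/4.5)]
print("lid",minimize_scalar(lambda th:sum(np.sum((proj(ci,X(th,y))-p)**2) for y,p in zip((.102,-.102),px)),bounds=(1.4,2.),method="bounded"))
print("tray mid side", proj(cs,[*to,.022]),"gap pts",[ (y,rot(ta)@np.array([0,y])+to) for y in (0,-.02,.02)])
E
```

```text
box [ 0.4618 -0.2507] -0.2765062123452486 [0.0067 0.0059 0.0074 0.0033] tray [0.4767 0.2164] -0.23906421504486602 [0.0032 0.0027 0.0027 0.0035]
oil [ 0.4801 -0.1938  0.091 ] local [0.002  0.0597] side px [365.5724 197.3676]
oil [ 0.4803 -0.1948  0.111 ] local [0.0026 0.0588] side px [366.0461 189.8001]
ring [ 0.4563 -0.2484  0.051 ] local [-0.0059  0.0007] side px [378.8796 200.7066]
tin [ 0.4423 -0.3026  0.046 ] local [-0.0046 -0.0553] side px [388.3297 191.5254]
glue [0.4792 0.2761 0.096 ] local [-0.0117  0.0586] side px [310.6912 341.8036]
glue [0.4798 0.277  0.116 ] local [-0.0113  0.0596] side px [310.1779 333.9106]
thin [0.4434 0.1121 0.104 ] local [-0.0076 -0.1092] side px [352.4725 280.5072]
thin [0.4447 0.1132 0.124 ] local [-0.0066 -0.1078] side px [352.0994 272.7131]
lid  message: Solution found.
 success: True
  status: 0
     fun: 4.661166811690584
       x: 1.8890551220191443
     nit: 10
    nfev: 10
tray mid side [320.782  346.4689] gap pts [(0, array([0.4767, 0.2164])), (-0.02, array([0.4719, 0.197 ])), (0.02, array([0.4814, 0.2358]))]
```

>>> {"op": "carry_out", "data": {
  "moves": [
    [[1,0.0303,0.0377,0,0,0,-5.2],[1,0.0303,0.0377,0,0,0,-5.2],[1,0.0303,0.0377,0,0,0,-5.2],[1,0.0303,0.0377,0,0,0,-5.2],[1,0.0303,0.0377,0,0,0,-5.2],[1,0.0303,0.0377,0,0,0,-5.2],[1,0.0303,0.0377,0,0,0,-5.2],[1,0.0303,0.0377,0,0,0,-5.2]]
  ]
}}

```text
t: 1.1
eef_pos: [0.4807, -0.1929, 0.245]
orientation: [-3.11, 0.442, 0.001]
contact_force: [0.5, -1.5, -0.2]
width: 0.0858
gripper_force: 0.0
```

```bash
cat >> h.py <<'E'
def wci():
    s=bot.get_state();c=camera_info("wrist");T=np.eye(4);T[:3,:3]=Ro.from_rotvec(s["orientation"]).as_matrix();T[:3,3]=s["eef_pos"]
    M=np.linalg.inv(T@c["hand_eye"]);c["R"]=M[:3,:3];c["t"]=M[:3,3];return c,s
E
python3 - <<'E'
from h import *
c,s=wci();im=capture("wrist");cv2.imwrite("pics/w1.png",im[...,::-1])
print(s["eef_pos"],s["orientation"],Ro.from_rotvec(s["orientation"]).as_matrix()[:,0],s["q"])
print(proj(c,[.4803,-.1948,.111]),proj(c,[.4801,-.1938,.091]))
E
```

```text
[ 0.48070449 -0.19294375  0.2450102 ] [-3.11011143e+00  4.42023132e-01  7.60971324e-04] [ 9.60400993e-01 -2.78621016e-01 -5.11606525e-04] [-5.97259845e-01  2.01470126e-01  1.61024950e+00 -9.86210995e-06
  1.33040797e+00  1.25589688e+00]
[326.13828906 232.21150003] [324.8149882  226.25341806]
```

View pics/w1.png

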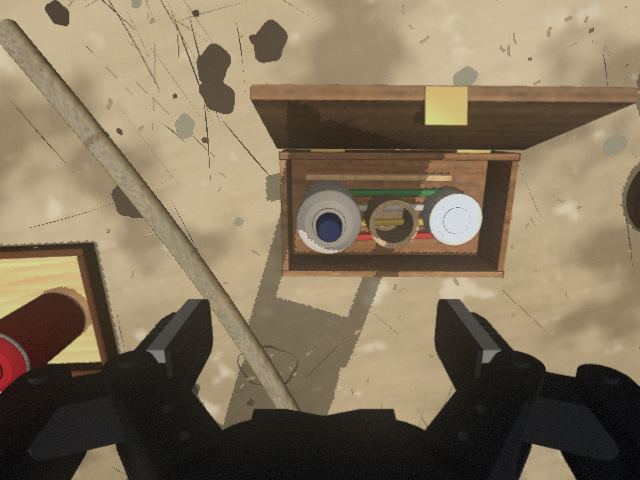

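The wrist view shows the oil cap at (328,229), within 3 px of the prediction. The body top is centred near x=329 and the box rim corners are visible, so I'll refine the box pose and then grasp.

Run:
```python
from h import *
np.set_printoptions(precision=4,suppress=True)
s=bot.get_state();c,s=wci()
print(at(c,(328.5,228.5),.111),at(c,(329,222),.091))
P=[at(c,p,.055) for p in [(280,152),(520,154),(503,274),(283,274)]]
print(fit(P,[(.059,.102),(.059,-.102),(-.059,-.102),(-.059,.102)]),P)
print(at(c,(394,223),.051),at(c,(455.5,219),.046))
```

```text
[ 0.4856 -0.1922  0.111 ] [ 0.4856 -0.1927  0.091 ]
(array([ 0.4662, -0.2481]), np.float64(-0.287779402073492), array([0.006 , 0.0066, 0.0068, 0.0058])) [array([ 0.5459, -0.1683,  0.055 ]), array([ 0.4888, -0.3584,  0.055 ]), array([ 0.3874, -0.3282,  0.055 ]), array([ 0.4428, -0.1375,  0.055 ])]
[ 0.4598 -0.2452  0.051 ] [ 0.4467 -0.2992  0.046 ]
```

>>> {"op": "carry_out", "data": {
  "moves": [
    [[1,0.0025,-0.0006,-0.05,0,0,0],[1,0,0,-0.05,0,0,0],[1,0,0,-0.044,0,0,0],[1,0,0,-0.03,0,0,0],[1,0,0,0,0,0,0],[0.3,0,0,0,0,0,0],[0.3,0,0,0,0,0,0],[0.3,0,0,0,0,0,0]]
  ],
  "squeeze": 35
}}

```text
t: 2.15
eef_pos: [0.4837, -0.196, 0.0732]
orientation: [3.109, -0.437, 0.005]
contact_force: [-0.7, -0.9, 6.3]
width: 0.0499
gripper_force: 36.0
```

>>> {"op": "carry_out", "data": {
  "moves": [
    [[0.3,0,0,0,0,0,0],[0.3,0,0,0.015,0,0,0],[0.3,0,0,0.025,0,0,0],[0.3,0,0,0.035,0,0,0],[0.3,0,0,0.035,0,0,0],[0.3,0,0,0.035,0,0,0],[0.3,0,0,0.015,0,0,0],[0.3,0,0,0,0,0,0]]
  ]
}}

```text
t: 3.15
eef_pos: [0.4828, -0.1951, 0.2322]
orientation: [3.11, -0.437, 0.003]
contact_force: [-0.1, -0.9, -3.5]
width: 0.0499
gripper_force: 37.2
```

Run:
```python
from h import *
np.set_printoptions(precision=4,suppress=True)
s=bot.get_state();print(s["eef_pos"],s["orientation"],s["width"])
a=capture("side")[60:310,260:440];b=capture("top")[200:340,340:530]
a=cv2.resize(a,None,fx=2.2,fy=2.2);b=cv2.resize(b,None,fx=2,fy=2)
o=np.zeros((550,396+380,3),np.uint8);o[:550,:396]=a;o[:280,396:]=b
cv2.imwrite("pics/lift.png",o[...,::-1])
```

```text
[ 0.4828 -0.1951  0.2322] [ 3.1102 -0.437   0.003 ] 0.04986269831439354
```

View pics/lift.png

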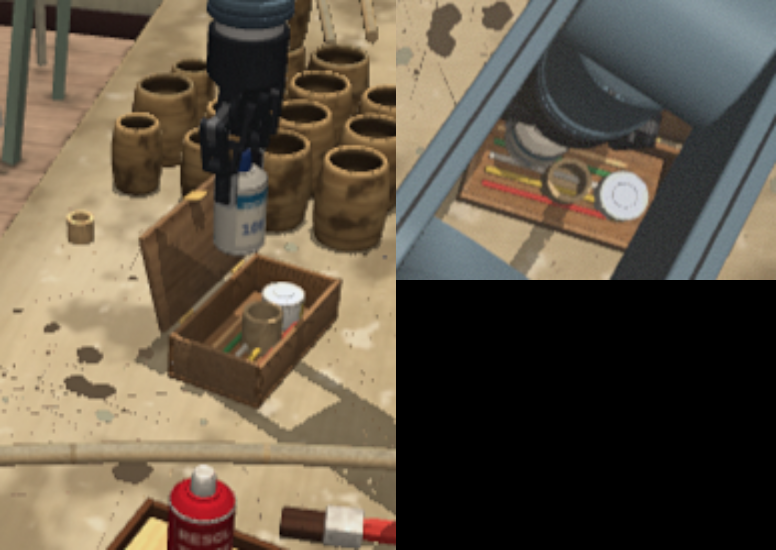

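The bottle hangs upright in the grip (side view, ~(242,205) in the crop), and the ring and tin are still in the box. Moving it to the tray.

>>> {"op": "carry_out", "data": {
  "moves": [
    [[0.3,-0.001,0.025,0,0,0,6],[0.3,-0.001,0.038,0,0,0,9],[0.3,-0.001,0.045,0,0,0,10],[0.3,-0.001,0.045,0,0,0,10],[0.3,-0.001,0.045,0,0,0,10],[0.3,-0.001,0.045,0,0,0,10],[0.3,-0.001,0.045,0,0,0,10],[0.3,-0.001,0.045,0,0,0,10]]
  ]
}}

```text
t: 4.25
eef_pos: [0.4734, 0.1394, 0.2295]
orientation: [-2.729, -1.554, 0.005]
contact_force: [-0.2, 0.3, -2.5]
width: 0.0498
gripper_force: 37.2
```

>>> {"op": "carry_out", "data": {
  "moves": [
    [[0.3,-0.002,0.035,0,0,0,10],[0.3,-0.002,0.02,0,0,0,7],[0.3,0,0,0,0,0,0]]
  ]
}}

```text
t: 4.62
eef_pos: [0.4693, 0.194, 0.2295]
orientation: [-2.472, -1.936, 0.005]
contact_force: [0.2, 0.9, -1.9]
width: 0.0496
gripper_force: 37.2
```

Run:
```python
from h import *
np.set_printoptions(precision=4,suppress=True)
c,s=wci();print(s["eef_pos"],s["orientation"],s["width"],s["q"])
im=capture("wrist");a=capture("side")
o=np.zeros((480,800,3),np.uint8);o[:,:480]=cv2.resize(im,(480,360))[:360].repeat(1,0) if 0 else 0
o[:360,:480]=cv2.resize(im,(480,360));o[:,480:]=cv2.resize(a[130:430,240:440],(320,480))
cv2.imwrite("pics/tr.png",o[...,::-1])
for X in [(.4803,.277,.116),(.4445,.1128,.124)]: print(proj(c,X)*.75)
```

```text
[0.4693 0.194  0.2295] [-2.4722 -1.9355  0.0049] 0.04963403631735096 [0.172  0.1967 1.6556 0.0002 1.293  0.4143]
[231.4549  81.6412]
[237.9913 268.6028]
```

View pics/tr.png

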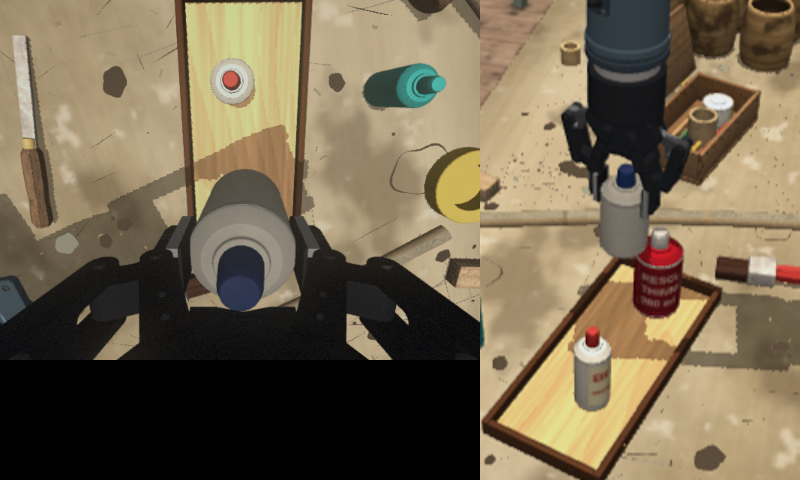

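Wrist view: the glue cap sits at (231,81), exactly as predicted, and the clear place is under the bottle. Lowering.

>>> {"op": "carry_out", "data": {
  "moves": [
    [[0.3,0.001,0,-0.03,0,0,0],[0.3,0,0,-0.04,0,0,0],[0.3,0,0,-0.04,0,0,0],[0.3,0,0,-0.025,0,0,0],[0.3,0,0,-0.01,0,0,0],[0.3,0,0,-0.005,0,0,0],[0.3,0,0,0,0,0,0]]
  ]
}}

```text
t: 5.6
eef_pos: [0.4721, 0.1928, 0.0818]
orientation: [2.476, 1.933, 0.001]
contact_force: [0.2, 0.1, -2.0]
width: 0.0497
gripper_force: 37.1
```

>>> {"op": "carry_out", "data": {
  "moves": [
    [[0.3,0,0,-0.003,0,0,0],[0.3,0,0,-0.002,0,0,0],[0.3,0,0,0,0,0,0]]
  ]
}}

```text
t: 5.98
eef_pos: [0.4715, 0.1931, 0.0764]
orientation: [2.475, 1.934, 0.0]
contact_force: [0.2, -0.5, -2.0]
width: 0.0497
gripper_force: 37.2
```

>>> {"op": "carry_out", "data": {
  "moves": [
    [[0.3,0,0,-0.002,0,0,0],[0.3,0,0,-0.001,0,0,0],[0.3,0,0,0,0,0,0]]
  ]
}}

```text
t: 6.35
eef_pos: [0.4715, 0.193, 0.0733]
orientation: [-2.476, -1.934, 0.0]
contact_force: [-0.2, -0.2, -1.8]
width: 0.0494
gripper_force: 37.2
```

>>> {"op": "carry_out", "data": {
  "moves": [
    [[0.3,0,0,-0.001,0,0,0],[0.3,0,0,-0.001,0,0,0],[0.3,0,0,0,0,0,0]]
  ]
}}

```text
t: 6.72
eef_pos: [0.4718, 0.1932, 0.0731]
orientation: [2.475, 1.934, 0.001]
contact_force: [-4.9, -0.4, 14.3]
width: 0.0499
gripper_force: 38.1
```

Floor contact made (the force reversed). Opening and rising.

>>> {"op": "carry_out", "data": {
  "moves": [
    [[0.3,0,0,0.001,0,0,0],[0.75,0,0,0,0,0,0],[1,0,0,0,0,0,0],[1,0,0,0,0,0,0],[1,0,0,0.02,0,0,0],[1,0,0,0.05,0,0,0],[1,0,0,0.06,0,0,0],[1,0,0,0.06,0,0,0]]
  ]
}}

```text
t: 7.72
eef_pos: [0.4713, 0.1929, 0.2639]
orientation: [-2.476, -1.934, 0.001]
contact_force: [0.2, 0.5, -0.7]
width: 0.0857
gripper_force: 0.0
```

Run:
```python
from h import *
np.set_printoptions(precision=4,suppress=True)
c,s=wci();print(s["eef_pos"],s["width"])
im=capture("wrist");a=capture("side")
o=np.zeros((480,800,3),np.uint8)
o[:360,:480]=cv2.resize(im,(480,360));o[:,480:]=cv2.resize(a[130:430,240:440],(320,480))
cv2.imwrite("pics/pl.png",o[...,::-1])
for X in [(.4803,.277,.116),(.4445,.1128,.124),(.471,.193,.111)]: print(proj(c,X)*.75)
```

```text
[0.4713 0.1929 0.2639] 0.0856750838892192
[229.9906  83.4898]
[236.347  249.6924]
[242.2278 169.7601]
```

View pics/pl.png

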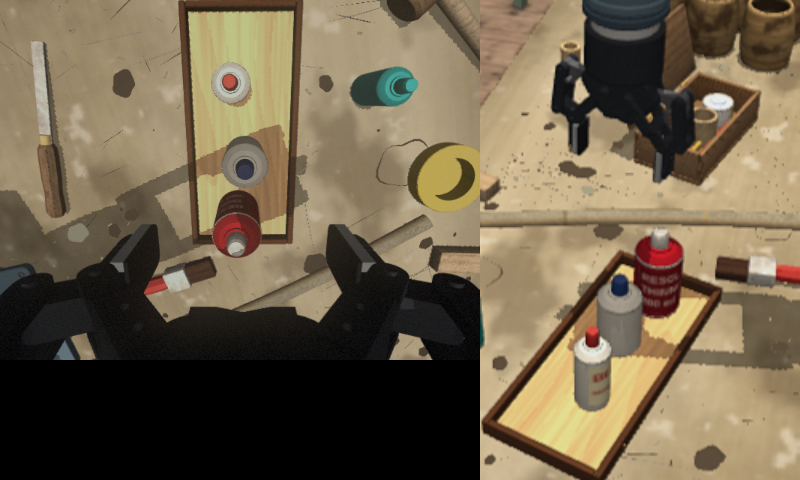

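The oil bottle stands upright in the middle of the tray (wrist view cap at (245,169), predicted (242,170)), and its neighbours haven't moved. Next I'll shut the fingers and go behind the lid.

>>> {"op": "carry_out", "data": {
  "moves": [
    [[1,0.0127,-0.035,0,0,0,-7],[0,0.0127,-0.048,0,0,0,-9],[0,0.0127,-0.05,0,0,0,-10],[0,0.0127,-0.05,0,0,0,-10],[0,0.0127,-0.05,0,0,0,-10],[0,0.0127,-0.05,0,0,0,-10],[0,0.0127,-0.05,0,0,0,-10],[0,0.0127,-0.05,0,0,0,-10]]
  ]
}}

```text
t: 8.82
eef_pos: [0.5733, -0.1917, 0.2615]
orientation: [-3.141, 0.009, 0.001]
contact_force: [1.0, 0.2, 1.3]
width: -0.0001
gripper_force: 0.0
```

>>> {"op": "carry_out", "data": {
  "moves": [
    [[0,0.0127,-0.05,0,0,0,-9],[0,0.0127,-0.048,0,0,0,-7],[0,0,0,0,0,0,0]]
  ]
}}

```text
t: 9.2
eef_pos: [0.5984, -0.2918, 0.2601]
orientation: [3.11, -0.445, -0.003]
contact_force: [-0.2, 1.5, 0.2]
width: 0.0002
gripper_force: 0.0
```

Run:
```python
from h import *
np.set_printoptions(precision=4,suppress=True)
c,s=wci();print(s["eef_pos"],s["width"],Ro.from_rotvec(s["orientation"]).as_matrix()[:,0])
R=np.array([[.961,.2764],[-.2764,.961]]);print("local",R.T@(s["eef_pos"][:2]-[.464,-.2495]))
a=capture("side")
cv2.imwrite("pics/lid1.png",cv2.resize(a[20:280,240:460],None,fx=2.2,fy=2.2)[...,::-1])
```

```text
[ 0.5984 -0.2918  0.2601] 0.0001847441953408489 [ 0.9599 -0.2803 -0.0016]
local [ 0.1408 -0.0035]
```

View pics/lid1.png

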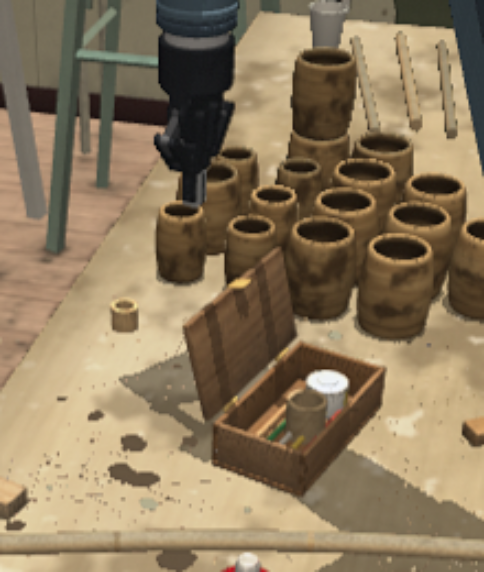

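The shut fingers hang above and behind the lid (side crop, tip ~(195,195)). Descending, then pushing forward.

>>> {"op": "carry_out", "data": {
  "moves": [
    [[0,0,0,-0.04,0,0,0],[0,0,0,-0.045,0,0,0],[0,0,0,-0.03,0,0,0],[0,-0.0154,0.0044,0,0,0,0],[0,-0.0154,0.0044,0,0,0,0],[0,-0.0154,0.0044,0,0,0,0],[0,-0.0154,0.0044,0,0,0,0],[0,0,0,0,0,0,0]]
  ]
}}

```text
t: 10.25
eef_pos: [0.5363, -0.2687, 0.1476]
orientation: [-3.111, 0.434, 0.0]
contact_force: [0.5, -0.3, 0.9]
width: -0.0001
gripper_force: 0.0
```

>>> {"op": "carry_out", "data": {
  "moves": [
    [[0,-0.0125,0.0036,-0.002,0,0,0],[0,-0.0125,0.0036,-0.002,0,0,0],[0,-0.01,0.0029,-0.0045,0,0,0],[0,-0.01,0.0029,-0.0045,0,0,0],[0,-0.0082,0.0023,-0.007,0,0,0],[0,-0.0082,0.0023,-0.007,0,0,0],[0,0,0,0,0,0,0]]
  ]
}}

```text
t: 11.12
eef_pos: [0.4742, -0.2522, 0.1193]
orientation: [-3.11, 0.438, 0.004]
contact_force: [0.1, -0.3, -0.0]
width: -0.0001
gripper_force: 0.0
```

Run:
```python
from h import *
a=capture("side")
cv2.imwrite("pics/lid2.png",cv2.resize(a[60:280,260:460],None,fx=2.2,fy=2.2)[...,::-1])
```

```text
(no output)
```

View pics/lid2.png

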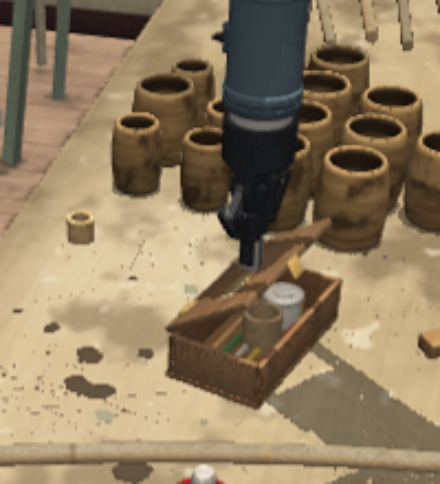

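The lid is about 0.6 rad from shut, with the fingertip on its outer face at (250,262). Pressing down along the arc. The picture budget is used up, so I'll check the rest with forces and numbers.

>>> {"op": "carry_out", "data": {
  "moves": [
    [[0,-0.0056,0.0016,-0.009,0,0,0],[0,-0.0056,0.0016,-0.009,0,0,0],[0,-0.003,0.0008,-0.008,0,0,0],[0,-0.003,0.0008,-0.007,0,0,0],[0,0,0,-0.003,0,0,0],[0,0,0,0,0,0,0]]
  ]
}}

```text
t: 11.92
eef_pos: [0.4581, -0.2477, 0.0839]
orientation: [-3.11, 0.437, 0.001]
contact_force: [0.5, -0.6, 0.2]
width: 0.0003
gripper_force: 0.0
```

>>> {"op": "carry_out", "data": {
  "moves": [
    [[0,0,0,-0.002,0,0,0],[0,0,0,-0.001,0,0,0],[0,0,0,0,0,0,0]]
  ]
}}

```text
t: 12.3
eef_pos: [0.4584, -0.248, 0.0813]
orientation: [3.111, -0.437, 0.0]
contact_force: [-0.9, 0.4, -1.2]
width: -0.0
gripper_force: 0.0
```

>>> {"op": "carry_out", "data": {
  "moves": [
    [[0,0,0,-0.001,0,0,0],[0,0,0,-0.001,0,0,0],[0,0,0,0,0,0,0]]
  ]
}}

```text
t: 12.68
eef_pos: [0.4584, -0.248, 0.0792]
orientation: [-3.111, 0.437, 0.0]
contact_force: [0.3, 0.4, 0.1]
width: -0.0004
gripper_force: 0.0
```

>>> {"op": "carry_out", "data": {
  "moves": [
    [[0,0,0,-0.001,0,0,0],[0,0,0,0,0,0,0]]
  ]
}}

```text
t: 12.92
eef_pos: [0.4584, -0.248, 0.0788]
orientation: [3.111, -0.437, 0.0]
contact_force: [-0.6, 1.7, 4.7]
width: 0.0001
gripper_force: 2.4
```

>>> {"op": "carry_out", "data": {
  "moves": [
    [[0,0,0,-0.0008,0,0,0],[0,0,0,0,0,0,0]]
  ]
}}

```text
t: 13.18
eef_pos: [0.4585, -0.2481, 0.0787]
orientation: [3.111, -0.437, 0.001]
contact_force: [-3.3, 1.1, 11.6]
width: 0.0003
gripper_force: 5.5
```

The press is stiff at tip height 0.0647 m, against 0.065 m for a shut lid, so it's shut. Rising clear.

>>> {"op": "carry_out", "data": {
  "moves": [
    [[0,0,0,0.01,0,0,0],[0,0,0,0.04,0,0,0],[0,0,0,0.05,0,0,0],[0,0,0,0.05,0,0,0],[0,0,0,0,0,0,0],[0,0,0,0,0,0,0]]
  ]
}}

```text
t: 13.92
eef_pos: [0.4581, -0.2478, 0.2274]
orientation: [-3.111, 0.437, 0.0]
contact_force: [-0.2, 0.4, -0.4]
width: 0.0001
gripper_force: 0.0
```

Run:
```python
from h import *
np.set_printoptions(precision=4,suppress=True)
s=bot.get_state();print(s["eef_pos"],s["contact_force"])
cs=camera_info("side");hsv=cv2.cvtColor(capture("side"),cv2.COLOR_RGB2HSV)
# caps: predicted pixel against the colour blob found around it
for n,X,lo,hi in [("glue",(.4798,.277,.106),(0,150,90),(8,255,255)),("oil",(.471,.193,.101),(105,100,40),(130,255,255)),("thin",(.4447,.1132,.114),(0,0,130),(179,70,255))]:
    u,v=proj(cs,X).astype(int);m=cv2.inRange(hsv[v-14:v+15,u-14:u+15],lo,hi);q=np.argwhere(m)
    print(n,(u,v),len(q),(q.mean(0)+[v-14,u-14])[::-1] if len(q) else None)
# brass lid clasp: shut it must be at the front edge
h=hsv[130:250,300:430];q=np.argwhere(cv2.inRange(h,(20,130,120),(32,255,255)))
R=np.array([[.961,.2764],[-.2764,.961]])
w=R@[-.055,0]+[.464,-.2495];print("clasp predicted",proj(cs,[*w,.062]),"found",len(q),np.median(q,0)[::-1]+[300,130] if len(q) else None)
```

```text
[ 0.4581 -0.2478  0.2274] [-0.1823  0.418  -0.4054]
glue (np.int64(310), np.int64(338)) 82 [309.878  339.9634]
oil (np.int64(327), np.int64(307)) 106 [326.8962 308.    ]
thin (np.int64(351), np.int64(276)) 188 [351.0053 270.5745]
clasp predicted [396.9361 202.8874] found 13 [349. 199.]
```

Run:
```python
from h import *
np.set_printoptions(precision=1,suppress=True)
cs=camera_info("side");im=capture("side");hsv=cv2.cvtColor(im,cv2.COLOR_RGB2HSV)
R=np.array([[.961,.2764],[-.2764,.961]])
P=lambda x,y,z:proj(cs,[*(R@[x,y]+[.464,-.2495]),z])
print("hinges",P(.059,.05,.058),P(.059,-.05,.058),"clasp",P(-.057,0,.06))
q=np.argwhere(cv2.inRange(hsv[130:260,300:440],(18,110,90),(34,255,255)))[:,::-1]+[300,130];print(q.tolist()[:40])
# lid near (+y) end: bright/dark transition rows down a column at the front, mid, for the slit between lid and rim
for x in (-.045,-.02,0.02):
    print(x,"lid top z.065",P(x,.102,.065),"rim z.055",P(x,.1,.055)); u,v=P(x,.102,.065).astype(int); print(cv2.cvtColor(im,cv2.COLOR_RGB2GRAY)[v-10:v+22,u])
```

```text
hinges [344.5 200.2] [363.9 181.3] clasp [397.6 203.8]
[[402, 130], [433, 130], [350, 131], [433, 131], [351, 132], [353, 132], [354, 132], [352, 133], [409, 133], [353, 134], [355, 134], [358, 134], [399, 134], [351, 135], [356, 135], [410, 135], [419, 138], [421, 138], [425, 138], [419, 139], [421, 139], [433, 139], [422, 140], [411, 144], [435, 145], [434, 146], [432, 147], [434, 147], [431, 149], [428, 150], [435, 150], [424, 151], [425, 151], [426, 151], [432, 157], [300, 158], [300, 160], [300, 161], [371, 176], [372, 176]]
-0.045 lid top z.065 [373.6 222. ] rim z.055 [373.7 225.1]
[123 127 135 136 134 135 138 140 143 143 137 102  66  61  63  66  64  61
  60  59  58  59  60  59  63  65  62  59  57  56  56  58]
-0.02 lid top z.065 [363.8 218.6] rim z.055 [363.9 221.7]
[130 123 127 134 135 137 138 132 128 124 102  71  55  59  64  65  63  61
  61  61  63  66  68  64  62  61  59  59  58  58  56  61]
0.02 lid top z.065 [348.3 213.3] rim z.055 [348.6 216.4]
[184 140 126 129 132 133 135 140 140 135 111  79  57  63  65  61  63  62
  59  66  68  61  58  58  59  58  57  55  55  51  65  56]
```

The lid's edge lies at the shut height from front to back (within 1 px), and all three caps are where predicted. Handing in.

```bash
python3 -c "
from workcell import bot;print(bot.sign_off())"
```

```text
the job is handed in; nothing more can be done
None
```

I lifted the oil bottle out of the oak box, stood it upright in the tray between the glue and thinner bottles, and shut the lid; handed in at about 14 s of the 58 s, and the sign-off returned no verdict.

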